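# Set the burr gap of the spice mill

## Task

Set the spice mill on the orange rack: turn its red thumbscrew clockwise until you feel the burrs bottom firmly, without forcing it past hand-tight, then back it off a quarter turn from where it bottomed. Finally swing the mill's black lock lever all the way over to the other side, let go, and leave the kettle, bowl, jar and red lid undisturbed.

Things in the scene. Friction and masses are not known exactly. Their poses are not given: they have to be found in the camera images.
- mill: spice mill fixed on the orange rack (deck 30 mm up). Origin: centre under its 150 x 250 x 12 mm base plate, z up. At mill (0,+55 mm) an aluminium pillar, 90 mm wide, topped by a white dial 120 mm up, long tick every quarter turn. At (0,-62) a green housing 120 x 110 mm, top 76 mm up, under the lock lever. At (+72,+55) an amber hopper 68 mm wide, 112 mm high.
- thumbscrew_grip (a point): on the thumbscrew's upright axis, mill (0,+55,+150 mm). The thumbscrew: red bar 44 mm long, 12 thick, 30 high, from 12 to 42 mm above the dial, on a 16 mm brass neck; this point is 12 mm under its top. The frame turns with it: x along the bar (white mark on the +x end), y across its thickness: pinch it so, from above. It neither rises nor sinks as it turns.
- thumbscrew (a joint): rad, grows clockwise seen from above (0: bar along mill x); starts at -0.3 to 0.4. It bottoms somewhere from 0.85 to 1.95, to be felt. Free turning takes 0.06 N m; from the burrs' first touch 2 N m per rad is added. Firmly bottomed: at least 0.13 N m added; hand-tight limit: 0.54 N m added (0.27 rad past first touch). Let go when bottomed it springs back a little; else it stays.
- lock (a joint): angle of the lock lever in rad: 0 is leaning to mill -x (about 31 degrees from upright), 1.1 is fully over, leaning as far to mill +x. It starts between 0 and 0.15, needs about 1 N at the ball and stays where it is left.
- lock_tip (a point): centre of the black ball, 26 mm diameter, at the end of the lock lever, 60 mm from the lever's axis. The axis runs along mill y through mill (0, -68, +98 mm); the ball swings in a vertical plane over the lever's grey block (70 x 50 mm, its top 101 mm above the mill's origin).
- kettle: aluminium kettle, loose, body 176 mm diameter, 190 mm high with its handle, spout towards its +x. Origin: centre of its underside.
- bowl: white porcelain bowl with blue dragons, loose, 144 mm rim diameter, 65 mm high. Origin: centre of its underside.
- jar: glass jar with steel cap, loose, 72 mm diameter, 110 mm high. Origin: centre of its underside.
- redlid: red silicone lid, loose, lying flat, 120 mm diameter, 6 mm thick, with a 24 mm knob to 20 mm height. Origin: centre of its underside.

How it is judged:
By the outcome, as a careful person would: the job done as asked, in the order asked, and still so for the second after the job is handed in, with the robot touching nothing.
It also fails if it takes over 69 s, if anything falls off the work surface, if the arm or the gripper's body presses on something with over 40 N, if the wrist force passes 120 N, or if a joint passes its speed limit or range.

## Robot

A 6-joint arm with a two-finger parallel gripper is mounted at the origin on the work surface. World frame = base frame: x ahead of the robot, y to its left, z up, the work surface at z = 0. Lengths are in mm, angles in rad, forces in N, time in s.
With the tool pointing down it reaches from about 350 to 875 mm from the base axis. Payload 4.2 kg.
Tool frame: the origin (TCP) lies on the centre line of the jaws, within the pads' length; the fingertips stand 8 mm ahead of it and the grasp point (between the pads) lies 11 mm behind it (bot.tcp_to_tips is the z of the fingertips in the tool frame, in mm); z points along the fingers, y is the direction in which the jaws open and shut (so a half turn about z gives the same grasp; the last joint's range is limited). The gripper opens to 85 mm and grips with 20 to 120 N. Pads are 22 mm wide; open, the fingers measure 114 mm over their backs; the gripper's body (76 mm by 85 mm) begins 54 mm behind the grasp point. The pads swing forward as they close: fully open they stand 13 mm farther back than shut.
Start: joints at [-1.063, 0.385, 0.008, 0, -1.194, -0.259], TCP at [153.918, -605.73, 239.312] pointing down, gripper open.
Joint ranges: [-3.14, 3.14], [-1.21, 2.06], [-1.07, 1.41], [-3.16, 2.05], [-2.99, -0.16], [-3.1, 3.1]. Speed limits (rad/s): [2.79, 2.79, 3.14, 3.14, 3.14, 3.14].

## Interface

Orientations are given as a 3x3 rotation matrix whose columns are the frame's x, y, z axes.
In Python, from station import bot gives the robot as it stands.
- The arm moves only by the shell command python3 -m crank 'ROWS' [OPENING] [FORCE]. ROWS is JSON, a list of rows, each a list of 2 entries, a list of its own where there are three numbers: the shift along the tool's x, y, z in m, then the turn about the tool's z in degrees. A call has 1 to 10 rows; each row is the pose to reach, as a shift and turn from the pose measured when the call began, along the tool's axes at that moment; what a row does not reach only later rows make up. A row lasts 1/12 s, in which the tool goes at most 41.7 mm and 7.16 degrees, less where a joint would pass 70% of its speed; a pose out of reach is approached as far as the arm can. A call with a gripper value outside its range is refused whole. OPENING is the opening, from 0 (shut) to 1 (fully open), set as the call begins (- or left out, the last holds). The fingers move at their own pace and stop on an object; FORCE is the grip in N (left out, the last holds). Time passes only in rows, so rows that repeat a pose let the fingers close. It gives the time, the measured TCP pose, the force and the opening at its end, in the units of the state.
- bot.get_obs(): the state, without advancing time (a new reading comes with each control period).
- bot.read_camera(name): name is "scene" or "side" or "wrist"; returns the picture (384x512x3 uint8, red, green, blue); there is no depth.
- bot.calibration(name): a dict with "K" (3x3 intrinsics, pixels), "T" (4x4, takes a point from camera to world coordinates); the wrist camera has in their place "tool_from_camera" (4x4, takes a point from camera to tool coordinates, whose origin is the TCP and whose axes are the flange's). Camera axes: x right, y down, z forward; pixel columns grow to the right and rows downward; lengths in mm; the calibration is good to about 2 mm. A picture is of the moment at which its call begins: read the wrist's pose just before it. calibration takes no time and is no camera call.
- bot.close_job(): hands the job in, once; it reports no verdict.
Trained networks look in the newest picture that a camera, given by its name, has taken for a name from the list of things; names that differ only in an ending like _2 or _b are one class to them, and where a whole thing is asked for, a point or a joint stands for the part that bears it (a point fixed in the world has none). Each returns a list of dicts, best first, with "score" (0 to 1); they miss things now and then, are a little off and sometimes report something else, mostly with a low value. They report only what shows in the picture. A call takes as long as a camera call.
- bot.masks_of(label, camera): "mask" (384x512 bool, what is visible of it).
- bot.landmark_of(label, camera): "centre" ([x, y, z] in mm, in the coordinates of the camera as it stood for that picture, good to about 4 mm: a listed point, or the origin of a listed thing).
The state is a dict: "time": time; "qpos": joint angles; "dq": joint speeds; "joint_efforts": joint torques, N m; "tcp_pos": TCP position; "tcp_rot": TCP orientation; "wrist_force": force on the tool from outside, world axes, zero at the start; "moment": the same for the moment, N m; "grip_width": opening from 0.0 (shut) to 1.0 (fully open).
Only numpy, scipy, OpenCV 4.12 (cv2) and the standard library are available. Lean on these libraries where they do the work, as an engineer would, in place of code of your own. Each camera call takes 0.05 s, during which the arm holds its last target.

## Working session

There is one attempt and no reset: what is moved stays moved. The work goes in short steps, Python scripts to look and compute and a shell command to move; the robot and the scene stay as the last step left them, time stands still between calls to the robot, and variables do not carry over. Pictures are saved under pics/ and viewed, and the job is handed in when it is done.

```bash
ls; mkdir -p pics
python3 - <<'E'
from station import bot
import cv2
for c in ["scene","side","wrist"]:
    im=bot.read_camera(c); cv2.imwrite(f"pics/{c}0.png",im[:,:,::-1])
o=bot.get_obs(); print(o)
for c in ["scene","side","wrist"]: print(c,bot.calibration(c))
print(bot.tcp_to_tips)
E
```

```text
pics
{'time': 0.15, 'qpos': array([-1.06339057e+00,  3.85359703e-01,  6.94801668e-03, -3.15425148e-04,
       -1.19399101e+00, -2.58617751e-01]), 'dq': array([ 0.0011284 , -0.00033731,  0.0034587 ,  0.00384032, -0.00021751,
       -0.00024327]), 'joint_efforts': array([-1.54585446e-04, -3.92678154e+01,  1.88581377e+01,  4.18856263e+00,
       -3.41424799e-03, -8.77718165e-08]), 'tcp_pos': array([ 153.80913306, -605.34776715,  238.49373858]), 'tcp_rot': array([[-9.69240157e-01, -2.46116319e-01, -5.24203463e-04],
       [-2.46116845e-01,  9.69238932e-01,  1.54648426e-03],
       [ 1.27463391e-04,  1.62792995e-03, -9.99998667e-01]]), 'wrist_force': array([-0.09785579,  0.35769216, -0.11514871]), 'moment': array([ 0.01358106, -0.03392335, -0.03228875]), 'grip_width': 0.9994919877074596}
scene {'K': array([[360.55376607,   0.        , 255.27052569],
       [  0.        , 360.55376607, 189.68375367],
       [  0.        ,   0.        ,   1.        ]]), 'T': array([[-7.60585571e-01,  3.61884490e-01, -5.39026164e-01,
         1.23326316e+03],
       [ 6.49224027e-01,  4.18552773e-01, -6.3507
[... 553 characters left out ...]
   [ 1.46614113e-02, -8.33967307e-01, -5.51619049e-01,
         6.42869874e+02],
       [ 0.00000000e+00,  0.00000000e+00,  0.00000000e+00,
         1.00000000e+00]])}
wrist {'K': array([[338.8578972 ,   0.        , 257.89566482],
       [  0.        , 338.8578972 , 189.15448604],
       [  0.        ,   0.        ,   1.        ]]), 'tool_from_camera': array([[ 6.78634302e-04, -9.55466724e-01, -2.95098082e-01,
         7.57591322e+01],
       [ 9.99999285e-01,  9.39011955e-04, -7.40638023e-04,
         1.35375124e+00],
       [ 9.84755613e-04, -2.95097368e-01,  9.55466678e-01,
        -1.35536263e+02],
       [ 0.00000000e+00,  0.00000000e+00,  0.00000000e+00,
         1.00000000e+00]])}
8.0
```

View pics/scene0.png

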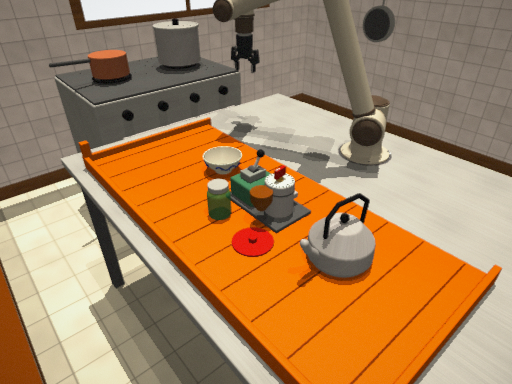

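View pics/side0.png

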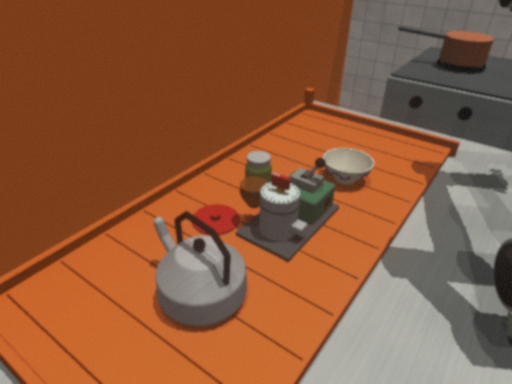

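View pics/wrist0.png

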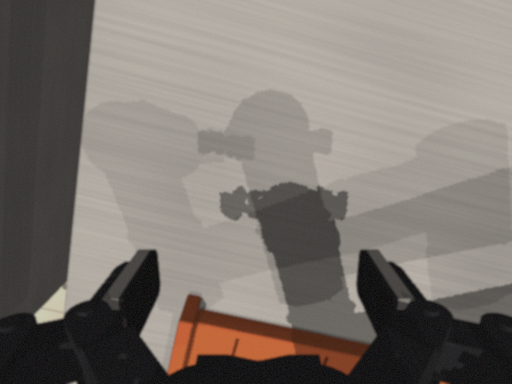

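```bash
cat > h.py <<'E'
from station import bot
import numpy as np, cv2
def T(c):
    if c!="wrist": return bot.calibration(c)["T"]
    o=bot.get_obs(); M=np.eye(4); M[:3,:3]=o["tcp_rot"]; M[:3,3]=o["tcp_pos"]
    return M@bot.calibration(c)["tool_from_camera"]
def proj(P,c,Tc=None):
    Tc=T(c) if Tc is None else Tc; K=bot.calibration(c)["K"]
    p=(np.linalg.inv(Tc)@np.append(P,1))[:3]; q=K@p; return q[:2]/q[2]
def lm(l,c):
    r=bot.landmark_of(l,c); t=T(c)
    return [((t@np.append(d["centre"],1))[:3].round(1),round(d["score"],2)) for d in r]
def ray(px,c,z):
    "world point at height z seen at px"
    t=T(c); d=t[:3,:3]@np.linalg.inv(bot.calibration(c)["K"])@np.array([px[0],px[1],1]); o=t[:3,3]
    return o+d*(z-o[2])/d[2]
E
python3 - <<'E'
from h import *
for l in ["mill","thumbscrew_grip","lock_tip","kettle","bowl","jar","redlid"]:
    for c in ["scene","side"]:
        print(l,c,lm(l,c)[:2])
E
```

```text
mill scene [(array([590.1,  36.8,  28.7]), 0.79), (array([560.2, -34.7, 179.9]), 0.61)]
mill side [(array([592.7,  39.1,  30.3]), 0.96)]
thumbscrew_grip scene [(array([593.2,  90.9, 181.1]), 0.5), (array([607.7, 340.7,  31.4]), 0.49)]
thumbscrew_grip side [(array([590.5,  95.7, 181.8]), 0.57)]
lock_tip scene [(array([563.1, -34.2, 181.2]), 0.63)]
lock_tip side [(array([561.4, -29.5, 178.6]), 0.48)]
kettle scene [(array([605.7, 340.1,  32. ]), 0.95)]
kettle side [(array([607. , 340.8,  32.9]), 0.8), (array([742.2, 144.1,  35.9]), 0.36)]
bowl scene []
bowl side [(array([ 569.1, -230.5,   32.1]), 0.64), (array([744. , 142.2,  36.9]), 0.62)]
jar scene [(array([734.8, -20.5,  30.2]), 0.88)]
jar side [(array([737. , -21.3,  32.9]), 0.7)]
redlid scene [(array([740.4, 149.4,  30.1]), 0.69)]
redlid side [(array([560.6, -26.6, 178.2]), 0.66), (array([745.9, 145.5,  34.4]), 0.56)]
```

The scene picture shows the mill near (265,195): the red thumbscrew sits at (280,172), the lever ball at (260,153) and the amber hopper at (262,197). The kettle is at (341,245), the bowl at (222,158), the jar at (218,200) and the lid at (253,241). The network positions are consistent with each other: the mill is at about (591,38,30) with its yaw near 0, and the screw axis is at about (592,93,180). I'll move above the screw to look, with tool x towards world +x.

```bash
cat >> h.py <<'E'
def go(P,yaw_deg=None):
    "tool-axes shift (m) and turn (deg) to world P with tool x at yaw"
    o=bot.get_obs(); R=o["tcp_rot"]; d=R.T@(np.array(P,float)-o["tcp_pos"])/1000
    cur=np.degrees(np.arctan2(R[1,0],R[0,0]))
    t=None if yaw_deg is None else ((cur-yaw_deg+180)%360)-180
    print("t",round(o["time"],2),"tcp",o["tcp_pos"].round(1),"yaw",round(cur,2),"q6",round(o["qpos"][5],3),"shift",d.round(4),"turn",None if t is None else round(t,2))
E
python3 -m crank '[[[-0.58,0.55,-0.05],-140],[[-0.58,0.55,-0.05],-140],[[-0.58,0.55,-0.05],-140],[[-0.58,0.55,-0.05],-140],[[-0.58,0.55,-0.05],-140],[[-0.58,0.55,-0.05],-140],[[-0.58,0.55,-0.05],-140],[[-0.58,0.55,-0.05],-140],[[-0.58,0.55,-0.05],-140],[[-0.58,0.55,-0.05],-140]]' 0.6 30
python3 -c "
from h import *
go([592,93,290],0)"
```

```text
time: 1.68
tcp_pos: [376.5, -252.2, 265.9]
tcp_rot: [[-0.066, -0.998, 0.001], [-0.998, 0.066, -0.0], [0.0, -0.001, -1.0]]
wrist_force: [1.2, -0.4, -0.5]
grip_width: 0.599
t 1.68 tcp [ 376.5 -252.2  265.9] yaw -93.77 q6 0.164 shift [-0.3587 -0.1923 -0.0239] turn -93.77
```

```bash
python3 -m crank '[[[-0.359,-0.192,-0.024],-94],[[-0.359,-0.192,-0.024],-94],[[-0.359,-0.192,-0.024],-94],[[-0.359,-0.192,-0.024],-94],[[-0.359,-0.192,-0.024],-94],[[-0.359,-0.192,-0.024],-94],[[-0.359,-0.192,-0.024],-94],[[-0.359,-0.192,-0.024],-94],[[-0.359,-0.192,-0.024],-94],[[-0.359,-0.192,-0.024],-94]]'
python3 -c "
from h import *
go([592,93,290],0)"
```

```text
time: 2.52
tcp_pos: [592.8, 96.0, 290.2]
tcp_rot: [[0.927, -0.376, 0.002], [-0.376, -0.927, -0.0], [0.002, -0.0, -1.0]]
wrist_force: [0.9, -0.4, -0.3]
grip_width: 0.601
t 2.52 tcp [592.8  96.  290.2] yaw -22.08 q6 0.755 shift [0.0004 0.003  0.0002] turn -22.08
```

```bash
python3 -m crank '[[[0,0.003,0],-22],[[0,0.003,0],-22],[[0,0.003,0],-22],[[0,0.003,0],-22],[[0,0.003,0],-22]]'
python3 - <<'E'
from h import *
go([592,93,290],0)
im=bot.read_camera("wrist"); cv2.imwrite("pics/w1.png",im[:,:,::-1])
for l in ["thumbscrew_grip","lock_tip","mill"]: print(l,lm(l,"wrist")[:2])
E
```

```text
time: 2.93
tcp_pos: [591.6, 93.2, 290.2]
tcp_rot: [[1.0, -0.004, 0.001], [-0.004, -1.0, -0.0], [0.001, 0.0, -1.0]]
wrist_force: [0.2, 0.6, 0.9]
grip_width: 0.603
t 2.93 tcp [591.6  93.2 290.2] yaw -0.21 q6 1.14 shift [0.0004 0.0002 0.0002] turn -0.21
thumbscrew_grip [(array([592.3,  94.2, 180.7]), 0.83)]
lock_tip [(array([560.6, -26.5, 179.6]), 0.6)]
mill [(array([590.4,  38. ,  27.8]), 0.89)]
```

View pics/w1.png

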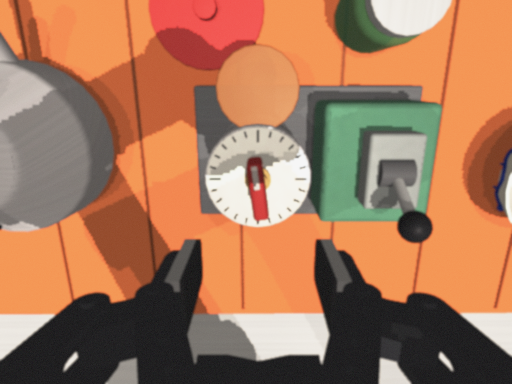

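Run:
```python
from h import *
print(bot.get_obs()["qpos"].round(3))
im=cv2.imread("pics/w1.png")
cv2.imwrite("pics/w1c.png",cv2.resize(im[115:235,195:325],None,fx=6,fy=5,interpolation=cv2.INTER_CUBIC)[:600])
# rectify at z=192 to a metric world map 4px/mm
# map world (x,y) about (592,93)
t=T("wrist");K=bot.calibration("wrist")["K"];Ti=np.linalg.inv(t)
s=5
for z in (150,192):
    src=[];dst=[]
    for dx,dy in((-60,-60),(60,-60),(60,60),(-60,60)):
        src.append(proj([592+dx,93+dy,z],"wrist",t)); dst.append([300-dy*s,300-dx*s])
    H=cv2.getPerspectiveTransform(np.float32(src),np.float32(dst))
    cv2.imwrite(f"pics/w1r{z}.png",cv2.warpPerspective(im,H,(600,600)))
```

```text
[ 4.260e-01  3.090e-01  2.400e-02  1.000e-03 -1.284e+00  1.141e+00]
```

View pics/w1r192.png

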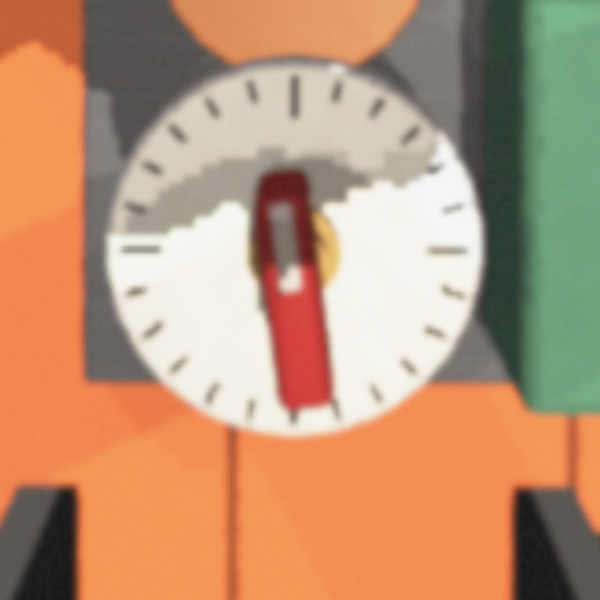

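View pics/w1r150.png

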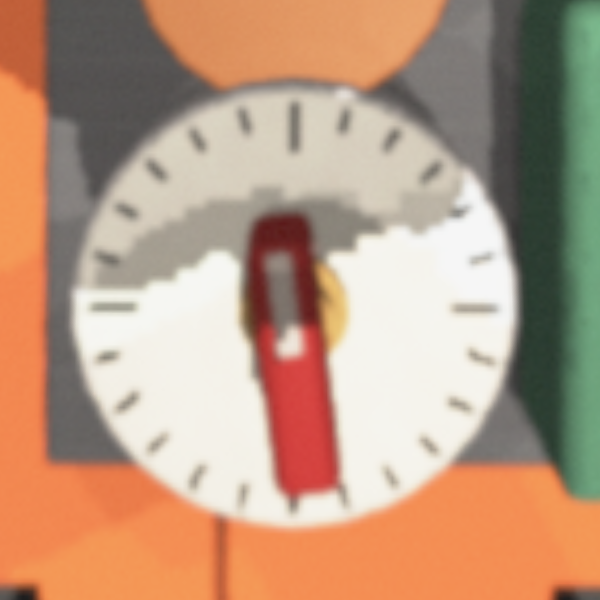

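The wrist view shows the dial with its long ticks aligned to the picture axes, so the mill yaw is about 0. The bar's centre is at about (258,187), its mark end is up and it leans 6.4° counter-clockwise (θ≈-0.11). The screw axis comes out at about (591.7, 94.0), which agrees with the networks. I'll go down to TCP z 170.

```bash
python3 -c "
from h import *
go([591.7,94,170],6.4)"
python3 -m crank '[[[0,-0.001,0.03],-6.6],[[0,-0.001,0.06],-6.6],[[0,-0.001,0.09],-6.6],[[0,-0.001,0.105],-6.6],[[0,-0.001,0.115],-6.6],[[0,-0.001,0.120],-6.6],[[0,-0.001,0.120],-6.6]]' 0.4 20
python3 - <<'E'
from h import *
go([591.7,94,170],6.4)
im=bot.read_camera("wrist"); cv2.imwrite("pics/w2.png",im[:,:,::-1])
o=bot.get_obs();print(o["wrist_force"],o["moment"])
E
```

```text
t 3.13 tcp [591.6  93.  290.4] yaw -0.18 q6 1.141 shift [-1.000e-04 -1.000e-03  1.204e-01] turn -6.58
time: 3.72
tcp_pos: [591.8, 93.8, 169.9]
tcp_rot: [[0.994, 0.111, 0.001], [0.111, -0.994, -0.001], [0.001, 0.001, -1.0]]
wrist_force: [-1.0, 0.3, 0.4]
grip_width: 0.402
t 3.72 tcp [591.8  93.8 169.9] yaw 6.39 q6 1.254 shift [-0.     -0.0002 -0.0001] turn -0.01
[-0.26345513  0.48270215  0.20646632] [ 0.07147861 -0.03612249  0.04010719]
```

View pics/w2.png

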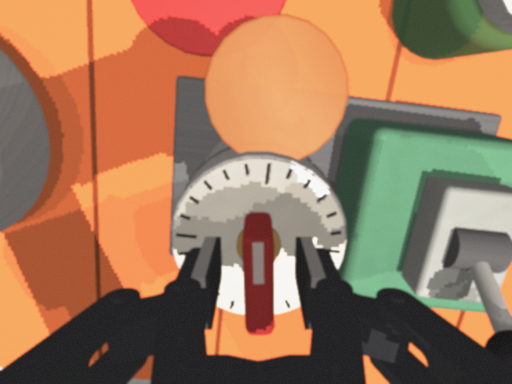

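The bar stands upright between the pads: bar at column 258, pads at 221 and 296. I'll close on it.

```bash
cat >> h.py <<'E'
def mom(n=8):
    a=[]
    for i in range(n):
        o=bot.get_obs(); a.append(np.r_[o["wrist_force"],o["moment"]])
        if i<n-1: bot.read_camera("wrist")
    a=np.array(a); R=o["tcp_rot"]
    print("t",round(o["time"],2),"tcp",o["tcp_pos"].round(1),"yaw",round(np.degrees(np.arctan2(R[1,0],R[0,0])),2),"q6",round(o["qpos"][5],3),"w",round(o["grip_width"],3),"F",a[:,:3].mean(0).round(2),"M",a[:,3:].mean(0).round(3),"sdMz",a[:,5].std().round(3), "tau6",round(o["joint_efforts"][5],3))
E
python3 -c "
from h import *
mom(8)"
python3 -m crank '[[[0,0,0],0],[[0,0,0],0],[[0,0,0],0],[[0,0,0],0],[[0,0,0],0]]' 0 40
python3 -c "
from h import *
mom(8)"
```

```text
t 4.12 tcp [592.1  94.1 171.2] yaw 6.42 q6 1.254 w 0.4 F [-0.18  0.01  0.17] M [0.022 0.011 0.015] sdMz 0.02 tau6 -0.0
time: 4.53
tcp_pos: [592.2, 93.8, 171.9]
tcp_rot: [[0.994, 0.112, 0.004], [0.112, -0.994, -0.0], [0.004, 0.0, -1.0]]
wrist_force: [-0.8, -1.9, 4.5]
grip_width: 0.133
t 4.88 tcp [592.3  93.7 171.9] yaw 6.42 q6 1.254 w 0.128 F [-1.09 -2.33  5.38] M [-0.647  0.365 -0.049] sdMz 0.041 tau6 0.047
```

```bash
python3 -m crank '[[[0,0,0],4],[[0,0,0],8],[[0,0,0],12],[[0,0,0],16],[[0,0,0],20],[[0,0,0],24],[[0,0,0],28],[[0,0,0],32],[[0,0,0],36],[[0,0,0],40]]'
python3 -c "
from h import *
mom(8)"
```

```text
time: 5.72
tcp_pos: [592.2, 93.4, 171.9]
tcp_rot: [[0.831, -0.556, 0.003], [-0.556, -0.831, -0.001], [0.003, -0.001, -1.0]]
wrist_force: [-0.9, -2.8, 3.3]
grip_width: 0.133
t 6.07 tcp [592.2  93.5 171.9] yaw -33.53 q6 0.557 w 0.136 F [-0.86 -2.64  3.32] M [-0.861  0.173 -0.03 ] sdMz 0.05 tau6 -0.001
```

```bash
cat >> h.py <<'E'
def m2(n=4):
    a=[];tq=[]
    for i in range(n):
        o=bot.get_obs(); a.append(o["moment"][2]); tq.append(o["joint_efforts"][5])
        if i<n-1: bot.read_camera("wrist")
    R=o["tcp_rot"]; print("t",round(o["time"],2),"yaw",round(np.degrees(np.arctan2(R[1,0],R[0,0])),2),"q6",round(o["qpos"][5],4),"w",round(o["grip_width"],3),"F",o["wrist_force"].round(1),"Mz",np.round(np.mean(a),3),np.round(a,3),"tau6",np.round(tq,3))
E
python3 -m crank '[[[0,0,0],3],[[0,0,0],6],[[0,0,0],9],[[0,0,0],12]]'
python3 -c "
from h import *
m2()"
python3 -m crank '[[[0,0,0],2],[[0,0,0],4]]'
python3 -c "
from h import *
m2()"
python3 -m crank '[[[0,0,0],2],[[0,0,0],4]]'
python3 -c "
from h import *
m2()"
```

```text
time: 6.4
tcp_pos: [592.1, 93.4, 171.9]
tcp_rot: [[0.7, -0.715, 0.003], [-0.715, -0.7, -0.001], [0.003, -0.002, -1.0]]
wrist_force: [-0.3, -2.7, 3.9]
grip_width: 0.134
t 6.55 yaw -45.44 q6 0.3492 w 0.132 F [ 0.2 -3.7  3.1] Mz -0.027 [ 0.06  -0.073 -0.041 -0.056] tau6 [ 0.346 -0.077 -0.153 -0.002]
time: 6.72
tcp_pos: [592.1, 93.4, 171.9]
tcp_rot: [[0.651, -0.759, 0.003], [-0.759, -0.651, -0.001], [0.003, -0.002, -1.0]]
wrist_force: [-1.3, -2.9, 3.0]
grip_width: 0.129
t 6.87 yaw -49.34 q6 0.2812 w 0.131 F [-0.9 -3.6  2.7] Mz -0.033 [ 0.104 -0.058 -0.112 -0.065] tau6 [ 0.233 -0.053 -0.073  0.025]
time: 7.03
tcp_pos: [592.1, 93.3, 171.9]
tcp_rot: [[0.598, -0.802, 0.003], [-0.802, -0.598, -0.001], [0.003, -0.002, -1.0]]
wrist_force: [-0.9, -2.8, 3.3]
grip_width: 0.134
t 7.18 yaw -53.24 q6 0.2131 w 0.134 F [-1.  -3.1  3.2] Mz 0.01 [ 0.098 -0.021 -0.047  0.011] tau6 [ 0.201 -0.101 -0.107 -0.007]
```

```bash
python3 -m crank '[[[0,0,0],2],[[0,0,0],4],[[0,0,0],4],[[0,0,0],4]]' | grep time
python3 -c "
from h import *
m2()"
python3 -m crank '[[[0,0,0],2],[[0,0,0],4],[[0,0,0],4],[[0,0,0],4]]' | grep time
python3 -c "
from h import *
m2()"
```

```text
time: 7.52
t 7.67 yaw -57.17 q6 0.1445 w 0.133 F [-1.3 -2.9  3.7] Mz 0.1 [0.058 0.136 0.09  0.116] tau6 [-0.089 -0.112 -0.123 -0.135]
time: 8.0
t 8.15 yaw -61.12 q6 0.0756 w 0.133 F [-1.3 -3.4  4.4] Mz 0.211 [0.174 0.171 0.257 0.241] tau6 [-0.184 -0.191 -0.21  -0.216]
```

```bash
python3 -m crank '[[[0,0,0],2],[[0,0,0],4],[[0,0,0],4],[[0,0,0],4]]' | grep time
python3 -c "
from h import *
m2()"
```

```text
time: 8.48
t 8.63 yaw -65.07 q6 0.0066 w 0.129 F [-1.7 -2.4  4.6] Mz 0.252 [0.252 0.242 0.214 0.302] tau6 [-0.283 -0.286 -0.305 -0.31 ]
```

```bash
cat >> h.py <<'E'
def rect(name,cx=591.7,cy=94,z=150,s=5):
    o=bot.get_obs(); t=T("wrist"); im=bot.read_camera("wrist")[:,:,::-1]
    src=[];dst=[]
    for dx,dy in((-60,-60),(60,-60),(60,60),(-60,60)):
        src.append(proj([cx+dx,cy+dy,z],"wrist",t)); dst.append([300-dy*s,300-dx*s])
    H=cv2.getPerspectiveTransform(np.float32(src),np.float32(dst))
    cv2.imwrite(f"pics/{name}.png",im); cv2.imwrite(f"pics/{name}r.png",cv2.warpPerspective(im,H,(600,600)))
E
python3 -c "
from h import *
rect('w3',z=192)"
```

```text
(no output)
```

View pics/w3r.png

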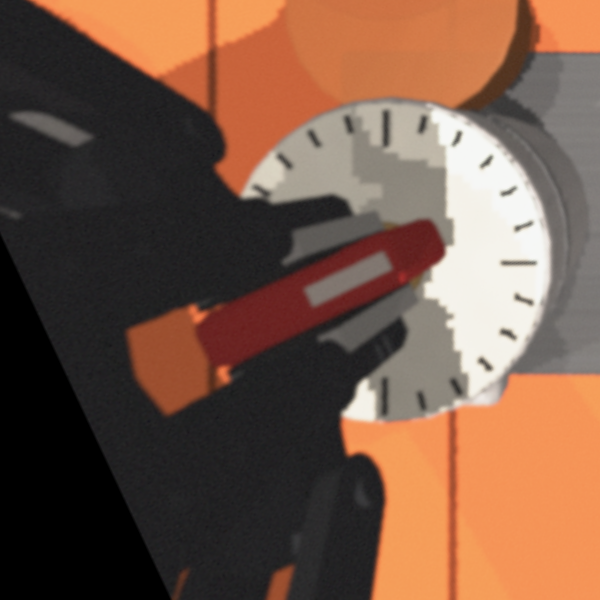

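View pics/w3.png

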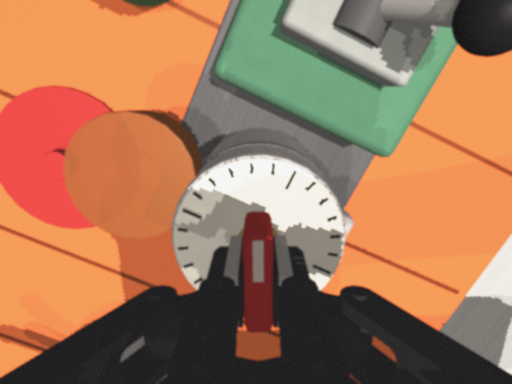

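```bash
python3 - <<'E'
from h import *
for n in ("w2","w3"):
    im=cv2.imread(f"pics/{n}.png").astype(int); b,g,r=im[...,0],im[...,1],im[...,2]
    m=((r-g>50)&(r-b>40)&(g<70)); 
    rows=[];mid=[];le=[];ri=[]
    for y in range(216,326):
        xs=np.where(m[y,225:290])[0]+225
        if len(xs)>5: rows.append(y);le.append(xs.min());ri.append(xs.max());mid.append((xs.min()+xs.max())/2)
    rows=np.array(rows); print(n,len(rows))
    for k,v in(("l",le),("r",ri),("m",mid)):
        p=np.polyfit(rows,v,1); print(k,np.degrees(np.arctan(p[0])).round(2),np.polyval(p,270).round(1))
E
python3 -c "
from h import *
m2()"
```

```text
w2 110
l 1.35 244.7
r 0.73 271.6
m 1.04 258.2
w3 110
l -0.22 244.2
r 0.3 271.3
m 0.04 257.7
t 8.83 yaw -65.1 q6 0.0062 w 0.134 F [-1.5 -3.   3.6] Mz 0.338 [0.335 0.348 0.312 0.358] tau6 [-0.316 -0.322 -0.327 -0.332]
```

The bar is vertical in the wrist picture (edges at columns 244 and 271), so it is aligned with the tool to within 0.5° and is at θ≈65°. The load started at about 56° and the added torque is now about 0.3 N m, so it is firmly bottomed and below the limit. I'll back off to θ≈-31°, a quarter turn from the bottoming point of 56–65°.

```bash
python3 -m crank '[[[0,0,0],-5],[[0,0,0],-10],[[0,0,0],-15],[[0,0,0],-20],[[0,0,0],-25],[[0,0,0],-30],[[0,0,0],-35],[[0,0,0],-40],[[0,0,0],-45],[[0,0,0],-50]]'
python3 -c "
from h import *
m2(3)"
```

```text
time: 9.67
tcp_pos: [592.3, 93.6, 171.9]
tcp_rot: [[0.966, -0.258, 0.004], [-0.258, -0.966, -0.0], [0.003, -0.001, -1.0]]
wrist_force: [-0.3, -2.0, 3.9]
grip_width: 0.128
t 9.77 yaw -15.14 q6 0.8782 w 0.133 F [-0.7 -2.4  2.9] Mz 0.029 [-0.078  0.105  0.061] tau6 [-0.62   0.147  0.303]
```

```bash
python3 -m crank '[[[0,0,0],-5],[[0,0,0],-10],[[0,0,0],-15],[[0,0,0],-20],[[0,0,0],-25],[[0,0,0],-30],[[0,0,0],-35],[[0,0,0],-40],[[0,0,0],-43.5],[[0,0,0],-46]]'
python3 -m crank '[[[0,0,0],0],[[0,0,0],0]]' | grep time
python3 -c "
from h import *
m2(3); go([591.7,94,171.5],31)"
```

```text
time: 10.6
tcp_pos: [592.2, 93.9, 171.9]
tcp_rot: [[0.859, 0.512, 0.003], [0.512, -0.859, 0.0], [0.003, 0.001, -1.0]]
wrist_force: [-1.1, -2.2, 3.8]
grip_width: 0.132
time: 10.77
t 10.87 yaw 30.7 q6 1.6786 w 0.132 F [-0.5 -2.1  4.3] Mz 0.018 [ 0.076  0.021 -0.042] tau6 [-0.031 -0.009  0.007]
t 10.87 tcp [592.2  93.9 171.9] yaw 30.7 q6 1.679 shift [-0.0004 -0.0003  0.0004] turn -0.3
```

```bash
python3 -m crank '[[[0,0,0],0],[[0,0,0],0],[[0,0,0],0],[[0,0,0],0]]' 0.4
python3 -m crank '[[[0,0,-0.02],0],[[0,0,-0.05],0],[[0,0,-0.08],0],[[0,0,-0.11],0],[[0,0,-0.12],0],[[0,0,-0.12],0]]'
python3 - <<'E'
from h import *
bot.read_camera("wrist")
rect('w4',z=192)
m2(1)
for l in ["thumbscrew_grip","lock_tip","mill"]: print(l,lm(l,"wrist")[:2])
E
```

```text
time: 11.2
tcp_pos: [592.0, 94.3, 171.2]
tcp_rot: [[0.86, 0.51, 0.003], [0.51, -0.86, 0.001], [0.003, 0.001, -1.0]]
wrist_force: [0.5, -1.3, -0.6]
grip_width: 0.4
time: 11.7
tcp_pos: [593.1, 94.8, 294.6]
tcp_rot: [[0.86, 0.51, 0.009], [0.51, -0.86, 0.004], [0.01, 0.002, -1.0]]
wrist_force: [0.9, -0.3, 0.1]
grip_width: 0.397
t 11.8 yaw 30.66 q6 1.6781 w 0.4 F [ 0.1  0.7 -0.9] Mz 0.004 [0.004] tau6 [-0.001]
thumbscrew_grip [(array([592. ,  90. , 174.5]), 0.56)]
lock_tip [(array([563.4, -27. , 174.5]), 0.58)]
mill [(array([588.2,  38. ,  25.3]), 0.94)]
```

View pics/w4r.png

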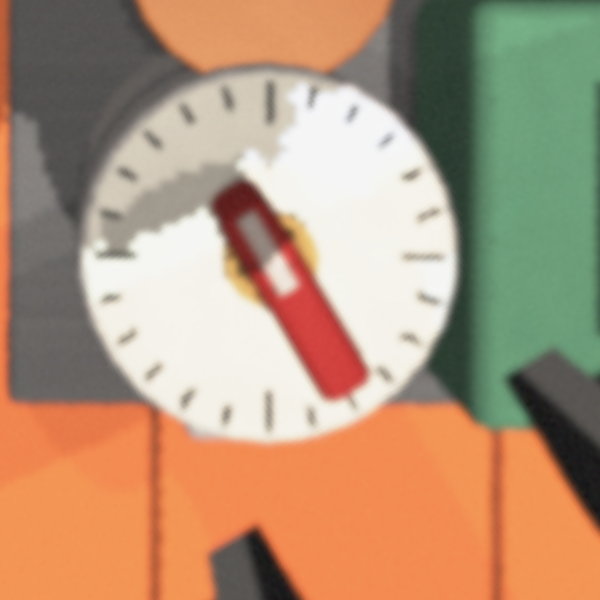

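View pics/w4.png

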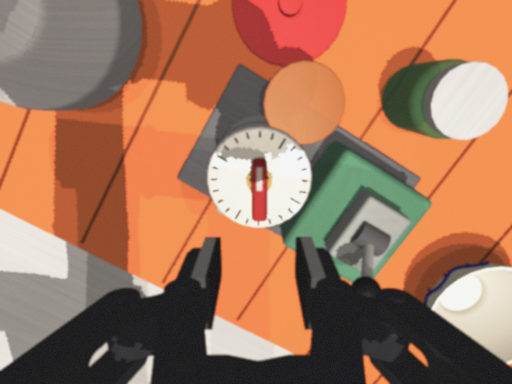

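The view from above shows the bar at about 31° counter-clockwise (θ≈-0.54) with the gripper clear of it; in the raw picture the bar is at (259,190), still aligned with the tool. Next is the lever. From the mill geometry and the networks its ball is at about (562,-29,179). I'll push it towards +x with closed fingers.

```bash
python3 -c "
from h import *
go([515,-29,262],0)"
```

```text
t 11.95 tcp [590.9  94.1 289. ] yaw 30.67 q6 1.678 shift [-0.128   0.0672  0.0271] turn 30.67
```

```bash
python3 -m crank '[[[-0.03,0.016,0.006],6],[[-0.06,0.032,0.012],12],[[-0.09,0.048,0.018],18],[[-0.11,0.06,0.024],24],[[-0.128,0.067,0.027],30.7],[[-0.128,0.067,0.027],30.7],[[-0.128,0.067,0.027],30.7]]' 0 40
python3 - <<'E'
from h import *
im=bot.read_camera("wrist"); cv2.imwrite("pics/w5.png",im[:,:,::-1])
print(lm("lock_tip","wrist")); im=bot.read_camera("side"); cv2.imwrite("pics/s5.png",im[:,:,::-1]); print(lm("lock_tip","side"))
go([515,-29,173],0)
E
```

```text
time: 12.53
tcp_pos: [514.2, -29.6, 261.2]
tcp_rot: [[1.0, -0.001, -0.003], [-0.001, -1.0, -0.0], [-0.003, 0.0, -1.0]]
wrist_force: [0.0, 0.2, 0.1]
grip_width: 0.003
[(array([565.5, -23.5, 175.4]), 0.72)]
[(array([563.3, -25.3, 178.2]), 0.43)]
t 12.73 tcp [515.5 -28.2 261.8] yaw 0.06 q6 1.312 shift [-0.0004  0.0008  0.0888] turn 0.06
```

View pics/w5.png

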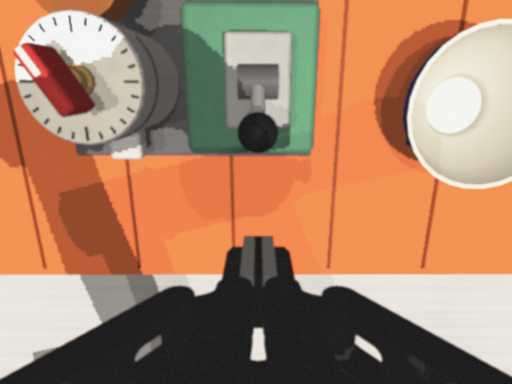

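The ball at (257,132) lines up with the closed fingers at column 258. I'll go down and then push.

```bash
python3 -m crank '[[[0,0.0,0.03],0],[[0,0,0.06],0],[[0,0,0.08],0],[[0,0,0.089],0],[[0,0,0.089],0],[[0,0,0.089],0]]'
python3 -m crank '[[[0.008,0,0],0],[[0.016,0,0],0],[[0.024,0,0],0],[[0.032,0,0],0],[[0.040,0,0],0],[[0.048,0,0],0],[[0.055,0,0],0],[[0.060,0,0],0],[[0.060,0,0],0]]'
python3 - <<'E'
from h import *
im=bot.read_camera("side"); cv2.imwrite("pics/s6.png",im[60:260,150:420,::-1].repeat(2,0).repeat(2,1))
im=bot.read_camera("scene"); cv2.imwrite("pics/c6.png",im[80:260,170:400,::-1].repeat(3,0).repeat(3,1))
print(lm("lock_tip","scene"),lm("lock_tip","side")); mom(2)
E
```

```text
time: 13.23
tcp_pos: [516.3, -27.8, 173.3]
tcp_rot: [[1.0, 0.002, -0.001], [0.002, -1.0, -0.001], [-0.001, 0.001, -1.0]]
wrist_force: [1.1, 0.3, 1.2]
grip_width: -0.003
time: 13.98
tcp_pos: [577.8, -27.5, 172.9]
tcp_rot: [[1.0, 0.002, 0.0], [0.002, -1.0, -0.001], [0.0, 0.001, -1.0]]
wrist_force: [0.3, -0.6, 0.4]
grip_width: -0.001
[(array([601.1, -35.1, 187. ]), 0.39)] [(array([605. , -28.5, 186.1]), 0.52)]
t 14.23 tcp [576.2 -27.6 173.2] yaw 0.15 q6 1.34 w 0.001 F [-1.1   0.51 -0.48] M [ 0.014  0.027 -0.027] sdMz 0.008 tau6 0.0
```

View pics/s6.png

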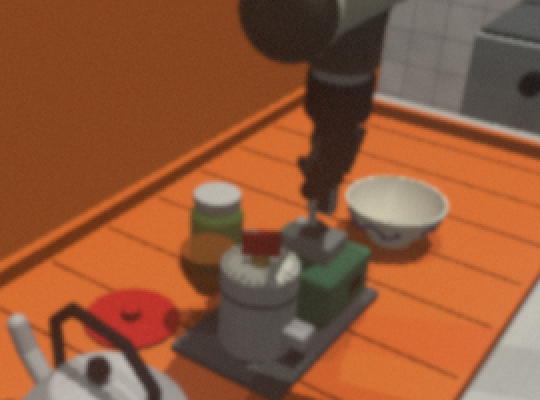

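View pics/c6.png

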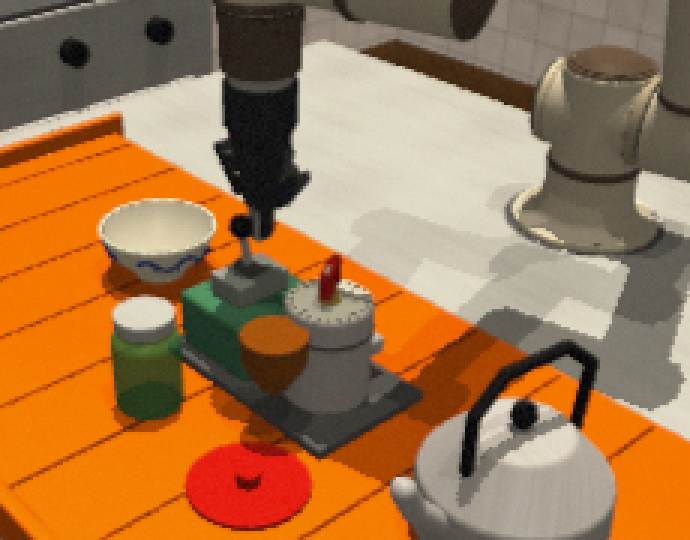

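The ball is moving ahead of the fingertips, at about x 603 and just past the top. I'll carry on to the stop in small steps.

```bash
python3 -m crank '[[[0.005,0,0],0],[[0.01,0,0],0],[[0.014,0,0],0],[[0.016,0,0],0],[[0.016,0,0],0]]'
python3 -m crank '[[[0.002,0,0],0],[[0.003,0,0],0],[[0.003,0,0],0]]'
python3 -c "
from h import *
mom(3)"
```

```text
time: 14.65
tcp_pos: [592.7, -27.5, 172.8]
tcp_rot: [[1.0, 0.002, -0.001], [0.002, -1.0, -0.001], [-0.001, 0.001, -1.0]]
wrist_force: [-0.2, -0.6, -0.4]
grip_width: 0.001
time: 14.9
tcp_pos: [595.7, -27.5, 172.7]
tcp_rot: [[1.0, 0.002, -0.001], [0.002, -1.0, -0.001], [-0.001, 0.001, -1.0]]
wrist_force: [-1.1, -0.2, 0.3]
grip_width: 0.001
t 15.0 tcp [595.8 -27.5 172.9] yaw 0.14 q6 1.348 w -0.0 F [-0.82  0.   -0.33] M [0.044 0.223 0.001] sdMz 0.047 tau6 0.001
```

```bash
python3 -m crank '[[[0.002,0,0],0],[[0.003,0,0],0],[[0.003,0,0],0]]' | grep -E "pos|force"
python3 -m crank '[[[0.001,0,0],0],[[0.002,0,0],0],[[0.002,0,0],0]]' | grep -E "pos|force"
python3 -c "
from h import *
mom(3)"
```

```text
tcp_pos: [598.9, -27.5, 172.8]
wrist_force: [-2.3, 0.8, -1.0]
tcp_pos: [599.2, -27.6, 172.7]
wrist_force: [-6.1, 1.3, 2.2]
t 15.6 tcp [599.2 -27.6 172.7] yaw 0.13 q6 1.35 w -0.003 F [-5.17  1.19  2.12] M [0.301 1.643 0.016] sdMz 0.012 tau6 0.0
```

The stop is felt: TCP stalled at 599.2 as predicted, with 5 N. I'll give it one small nudge more, then back off.

```bash
python3 -m crank '[[[0.002,0,0],0],[[0.0025,0,0],0],[[0.0025,0,0],0]]' | grep -E "pos|force"
python3 -m crank '[[[-0.01,0,0],0],[[-0.03,0,0],0],[[-0.05,0,0],0],[[-0.07,0,0],0],[[-0.08,0,-0.03],0],[[-0.08,0,-0.06],0],[[-0.08,0,-0.09],0],[[-0.08,0,-0.10],0],[[-0.08,0,-0.10],0]]'
python3 - <<'E'
from h import *
rect('w7',z=192)
print(lm("lock_tip","wrist"))
im=bot.read_camera("side"); cv2.imwrite("pics/s7.png",im[60:260,150:420,::-1].repeat(2,0).repeat(2,1)); print(lm("lock_tip","side"))
im=bot.read_camera("scene"); cv2.imwrite("pics/c7.png",im[80:260,170:400,::-1].repeat(3,0).repeat(3,1)); print(lm("lock_tip","scene"))
for l in ["kettle","bowl","jar","redlid"]: print(l,lm(l,"scene")[:1],lm(l,"side")[:1])
mom(1)
E
```

```text
tcp_pos: [599.2, -27.6, 172.7]
wrist_force: [-7.0, 2.4, 2.7]
time: 16.6
tcp_pos: [522.8, -27.4, 277.7]
tcp_rot: [[1.0, 0.003, -0.0], [0.003, -1.0, 0.0], [-0.0, -0.0, -1.0]]
wrist_force: [0.7, -0.7, -0.3]
grip_width: -0.002
[(array([621.6, -27.8, 172.8]), 0.93)]
[(array([623.4, -30. , 174.2]), 0.46)]
[(array([623.1, -32.6, 177.6]), 0.44)]
kettle [(array([605.9, 341.1,  32.1]), 0.57)] [(array([606.5, 341.5,  32.2]), 0.88)]
bowl [(array([ 567.1, -230.4,   29.2]), 0.77)] [(array([ 566.3, -228.3,   30.4]), 0.98)]
jar [(array([732.3, -21. ,  28.6]), 0.96)] [(array([734. , -23. ,  32.4]), 0.79)]
redlid [(array([740.2, 145.4,  26.5]), 0.78)] [(array([744.9, 143.8,  35.1]), 0.83)]
t 17.3 tcp [520.3 -27.7 273.4] yaw 0.11 q6 1.316 w -0.003 F [ 0.05  0.49 -0.13] M [-0.048 -0.027 -0.014] sdMz 0.0 tau6 0.0
```

View pics/w7.png

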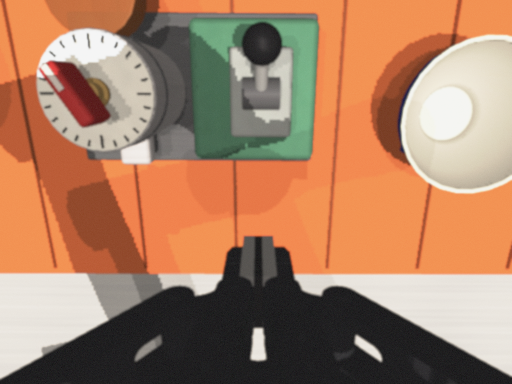

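View pics/c7.png

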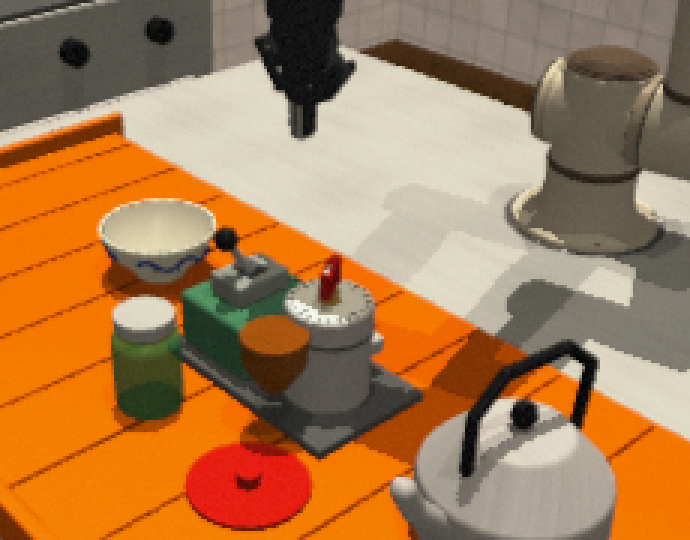

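The lever ball is at about (622.5,-30), fully over: expected x is 591.7+31. The red bar is still at its backed-off angle, at (75,92) in the wrist view. The kettle, bowl, jar and lid are where they started to within network accuracy, and the gripper is clear of everything.

```bash
python3 -c "
from station import bot
print(bot.close_job())"
```

```text
the job is handed in; nothing more can be done
None
```

I set the mill in the order asked and handed the job in at about 17 s of the 69 s allowed; no verdict was reported.

- **Thumbscrew:** I pinched it at about −6° and turned it clockwise. The load began at about 56°. I stopped at 65° with about 0.3 N m added (0.13 is firm, 0.54 the limit).
- **Back-off:** I turned it back to about −31° and released it. That is 87° back from first touch and 96° back from the furthest point. I aimed between the two because "where it bottomed" could mean either. The pictures after release confirm the −31°.
- **Lock lever:** I pushed the ball over with closed fingers until it stopped at 5–7 N, then retracted. Three cameras put the ball at x of about 622–623 mm, against an expected 623 mm, so it is fully over.
- **Other objects:** The kettle, bowl, jar and red lid read within about 4 mm of their starting positions, which is within the network's accuracy. I never went near them.
- **Disagreement:** Torque rose at about 1.3 N m per rad while turning, against the 2 stated. I put this down to the torque still settling when I read it, so the first-touch angle is good to about ±2°.

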